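# Scan the filled tube rack and dock the scanner

### The arm

A 7-joint arm with a two-finger parallel gripper is mounted at the origin on the work surface. World frame = base frame: x ahead of the robot, y to its left, z up, the work surface at z = 0. Lengths are in m, angles in degrees, forces in N, time in s.
With the tool pointing down it reaches from about 0.425 to 0.875 m from the base axis. Payload 4.7 kg.
Tool frame: the origin (TCP) lies at the very end of the fingers, on their centre line; the grasp point (between the pads) lies env.grip_point_offset behind it (env.grip_point_offset is the distance from the TCP to the grasp point, in m); z points along the fingers, y is the direction in which the jaws open and shut (so a half turn about z gives the same grasp; the last joint's range is limited). The gripper opens to 87 mm and grips with 3 to 60 N. Pads are 19 mm wide; open, the fingers measure 117 mm over their backs; the gripper's body (75 mm by 190 mm) begins 51 mm behind the grasp point.
Start: joints at [-74.421, 18.392, -4.016, 83.108, 1.295, 78.541, -3.26], TCP at [0.166, 0.629, 0.194] pointing down, gripper open.
Joint ranges: [-163.93, 163.93], [-17.29, 119.83], [-79.2, 71.16], [3.27, 140.29], [-89.18, 269.18], [5.43, 117.66], [-154.24, 154.24]. Speed limits (degrees/s): [147.25, 147.25, 180, 180, 180, 180, 180].

### API

Orientations are given as [roll, pitch, yaw] about the fixed x, y, z axes, in that order (R = Rz(yaw) Ry(pitch) Rx(roll)).
In Python, from cell import env gives the robot as it stands.
- The arm moves only by the tool send_rows, never from a script. Its argument "plan" is a list of rows, each a list of 7 numbers: the finger opening in mm, from 0 to 87, then the shift along the tool's x, y, z in mm, then the turn, a rotation vector about the tool's x, y, z in rad. A call has 1 to 12 rows; each row shifts and turns the commanded pose from where the row before left it, along the tool's axes as they then stand; what a row does not reach is not made up. A row lasts 1/10 s, in which the tool goes at most 50 mm and 8.59 degrees, less where a joint would pass 70% of its speed; a pose out of reach is approached as far as the arm can. A call is refused whole if a number of a shift passes 50 or a number of a turn 0.15, either way. A call with a gripper value outside its range is refused whole. The fingers move at their own pace and stop on an object; "grip_force" is the grip in N (left out, the last holds). Time passes only in rows, so rows that do not move let the fingers close. It gives the time, the measured TCP pose, the force and the opening at its end, in the units of the state.
- env.get_obs(): the state, without advancing time (a new reading comes with each control period).
- env.read_camera(name): name is "scene" or "side" or "wrist"; returns the picture (384x512x3 uint8, red, green, blue); there is no depth.
- env.get_calibration(name): a dict with "fx", "fy", "cx", "cy" (pixels), "extrinsics" (4x4, takes a point from camera to world coordinates). Camera axes: x right, y down, z forward; pixel columns grow to the right and rows downward; lengths in m; the calibration is good to about 2 mm. A picture is of the moment at which its call begins: read the wrist's pose just before it. get_calibration takes no time and is no camera call; for the wrist camera it gives the pose at the moment of the call.
- env.sign_off(): hands the job in, once; it reports no verdict.
Trained networks look in the newest picture that a camera, given by its name, has taken for a name from the list of things; names that differ only in an ending like _2 or _b are one class to them, and where a whole thing is asked for, a point or a joint stands for the part that bears it (a point fixed in the world has none). Each returns a list of dicts, best first, with "confidence" (0 to 1); they miss things now and then, are a little off and sometimes report something else, mostly with a low value. They report only what shows in the picture. A call takes as long as a camera call.
- env.regions_of(camera, query): "region" (384x512 bool, what is visible of it) and "rect" ([left, top, right, bottom] in pixels, round what is visible of it).
The state is a dict: "time_s": time; "qpos": joint angles; "joint_velocities": joint speeds; "effort": joint torques, N m; "tool_pos": TCP position; "tool_rot": TCP orientation; "force": force on the tool from outside, world axes, zero at the start; "wrist_torque": the same for the moment, N m; "grip_width": finger opening in m.
Only numpy, scipy, OpenCV 4.12 (cv2) and the standard library are available. Lean on these libraries where they do the work, as an engineer would, in place of code of your own. Each camera call takes 0.05 s, during which the arm holds its last target. There are 200 camera calls.

### The job

Take the hand scanner out of its bench holder and scan the barcode label of the rack that holds the tubes: point the scanner's nose at the middle of the label from about 6 cm away, square to the sloping label and with the wide nose along the label's long side, and hold it still there for two seconds. Then stand the scanner back in its holder, lowering it right to the bottom before you let go. Do not shove or knock over the racks, the pot or the bottle.

Things in the scene. Friction and masses are not known exactly. Their poses are not given: they have to be found in the camera images.
- wand: Hand scanner, loose, 170 g, docked nose down. Origin: centre of the scan window under the nose; +z up the handle, beam along -z. Black nose 30 (x) by 46 mm (y, the wide way) up to z = 34, shoulder 30 by 38 up to 48; white square handle 30 by 30 mm from z = 48 to 168 (top): grip across either pair of flats at z = 105 to 145. A half turn about z makes no difference.
- focus (a point): The scanner's focus point: fixed to the scanner on the beam, 60 mm in front of the window (at z = -60 mm in wand's axes; same axes).
- holder: Grey bench holder, fixed. Origin: centre of its underside. Base plate 100 (x) by 110 (y) by 8 mm; on it 6 mm walls up to z = 58 mm round a slot 38 mm (x) by 54 mm (y) inside. Docked, the scanner stands on the slot's floor: its origin at z = 8 mm here, its y along the holder's y (either way round).
- rack: The rack to scan: blue, loose, 0.7 kg, 84 mm (x) by 170 mm (y). 11 yellow-capped tubes (tops at z = 100 mm) stand in a block 62 mm high over its +y part (y = -13 to 83 mm); over its -y end is a low sloping desk with the label. Origin: centre of its underside.
- label: White paper barcode label, part of the filled rack: 44 mm (x, up the slope) by 64 mm (y, its long side, level), bars along x. Origin: centre of its face; +z is the face's normal. It lies at (-1, -49, 49) mm in the rack's axes, tilted 25 degrees from level, the normal leaning to the rack's -x (the robot's side).
- empty_rack: A second rack of the same shape with the same kind of label, but without tubes; loose, 0.7 kg. Not to be scanned; leave it in place. Origin: centre of its underside.
- pot: Open white specimen pot, 60 mm across, 55 mm high, loose; leave it. Origin: centre of its underside.
- bottle: Small clear bottle with a white cap, 56 mm across, 130 mm high, loose; leave it. Origin: centre of its underside.

How it is judged:
By the outcome, as a careful person would: the job done as asked, in the order asked, and still so for the second after the job is handed in, with the robot touching nothing.
It also fails if it takes over 54 s, if anything falls off the work surface, if the arm or the gripper's body presses on something with over 40 N, if the wrist force passes 120 N, or if a joint passes its speed limit or range.

## Working session

There is one attempt and no reset: what is moved stays moved. The work goes in short steps, Python scripts to look and compute and a tool call to move; the robot and the scene stay as the last step left them, time stands still between calls to the robot, and variables do not carry over. Pictures are saved under pics/ and viewed, about 8 in all and at most 12, crops included, and the job is handed in when it is done.

Besides the shell and the picture viewer there is one more tool, called after "Emit:" by a JSON object that holds its "name" and its "arguments". send_rows: Moves the arm, as the interface text tells. Its arguments: {"type":"object","properties":{"plan":{"type":"array"},"grip_force":{"type":"number"}},"required":["plan"]}

```bash
mkdir -p pics; ls
python3 - <<'E'
from cell import env
import cv2,numpy as np
print(env.grip_point_offset, env.get_obs())
ims=[]
for c in ["scene","side"]:
    im=env.read_camera(c); cv2.imwrite(f"pics/{c}0.png",cv2.resize(im[:,:,::-1],(800,600),interpolation=cv2.INTER_CUBIC))
    k=env.get_calibration(c); print(c,k)
    for q in ["wand","holder","rack","label","empty_rack","pot","bottle"]:
        for d in env.regions_of(c,q)[:3]:
            r=d["region"]; ys,xs=np.nonzero(r); print(c,q,round(d["confidence"],2),np.round(d["rect"]),round(xs.mean(),1),round(ys.mean(),1),r.sum())
E
```

```text
pics
0.0187 {'time_s': 0.0, 'qpos': array([-74.42131983,  18.44035892,  -4.01613936,  83.17455386,
         1.29491749,  78.53977718,  -3.26009647]), 'joint_velocities': array([ 0.04236398, -0.0075323 ,  0.06153277, -0.04069984,  0.01488709,
        0.01804135,  0.10151421]), 'effort': array([-4.48854435e-04, -4.91285455e+01, -4.04097615e-01, -3.12529778e+01,
       -6.39441842e-02,  4.39861254e-02,  1.96945653e-04]), 'tool_pos': array([0.16561119, 0.62792745, 0.19304996]), 'tool_rot': array([-1.79890550e+02,  5.39650206e-03,  1.65231531e+02]), 'force': array([-0.30250593, -0.18064169, -0.27407367]), 'wrist_torque': array([ 0.05484315, -0.0257292 ,  0.00447089]), 'grip_width': 0.08676337660916883}
scene {'fx': 449.1448557722319, 'fy': 449.1448557722319, 'cx': 260.18153216383087, 'cy': 195.73291961098295, 'extrinsics': array([[ 0.80529879,  0.32573405, -0.49536975,  1.19927963],
       [ 0.59283459, -0.45144631,  0.66689083, -0.87630862],
       [-0.00640379, -0.8307187 , -0.55665557,  0.73702567],
       [ 0.        ,  0.        ,  0.        ,  1.        ]])}
scene wand 0.72 [302. 11
[... 627 characters left out ...]
  0.26621344,  0.20864004],
       [-0.33998013, -0.54297628,  0.76784782, -1.0388091 ],
       [-0.01844057, -0.81247758, -0.58270072,  0.8495621 ],
       [ 0.        ,  0.        ,  0.        ,  1.        ]])}
side wand 0.66 [228. 129. 240. 160.] 235.1 144.1 216
side wand 0.24 [254. 197. 272. 212.] 262.6 202.2 172
side holder 0.62 [224. 152. 251. 177.] 236.4 166.2 362
side rack 0.9 [237. 172. 278. 222.] 255.4 197.1 1263
side rack 0.6 [268. 214. 323. 265.] 294.1 240.9 1699
side label 0.47 [254. 196. 272. 211.] 263.2 201.7 166
side empty_rack 0.87 [270. 214. 322. 265.] 293.7 241.0 1624
side pot 0.55 [217. 132. 230. 149.] 221.9 139.5 165
side bottle 0.85 [321. 263. 341. 308.] 330.4 286.2 768
```

Run:
```python
import cv2
a=cv2.imread("pics/scene0.png");b=cv2.imread("pics/side0.png")
s=600/384
a=a[int(90*s):int(330*s),int(110*s):int(370*s)]; b=b[int(110*s):int(320*s),int(180*s):int(360*s)]
h=460
f=lambda i:cv2.resize(i,None,fx=h/i.shape[0],fy=h/i.shape[0])
c=cv2.hconcat([f(a),f(b)]); c=cv2.resize(c,None,fx=800/c.shape[1],fy=800/c.shape[1]); print(c.shape); cv2.imwrite("pics/both.png",c)
```

```text
(413, 800, 3)
```

View pics/both.png

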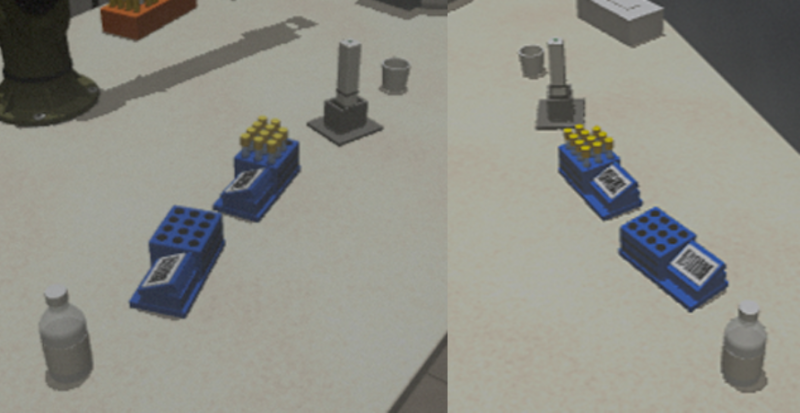

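```bash
cat > h.py <<'E'
from cell import env
import cv2,numpy as np
from scipy.optimize import minimize
from scipy.spatial.transform import Rotation as R
def box(x0,x1,y0,y1,z0,z1): return np.array([[x,y,z] for x in(x0,x1) for y in(y0,y1) for z in(z0,z1)])/1000.
HOLD=[box(-50,50,-55,55,0,8),box(-25,25,-33,33,8,58)]
WAND=[box(-15,15,-15,15,66,176)]
t=np.tan(np.radians(25))
def desk():
    b=box(-40,40,-83,-15,8,0)
    b[:,2]=np.where(b[:,2]>0.004,0.008,0.049+(b[:,0]+.001)*t); return b
RACK=[box(-42,42,-85,85,0,8),box(-40,40,-13,83,8,62),desk()]
TUBES=[box(-36,36,-9,79,62,100)]
def proj(P,c):
    E=c["extrinsics"]; p=(P-E[:3,3])@E[:3,:3]
    return np.c_[p[:,0]/p[:,2]*c["fx"]+c["cx"],p[:,1]/p[:,2]*c["fy"]+c["cy"]]
def pose(v,P):
    c,s=np.cos(v[2]),np.sin(v[2]); return P@np.array([[c,s,0],[-s,c,0],[0,0,1]])+[v[0],v[1],0]
def ray(c,uv,z):
    E=c["extrinsics"]; d=E[:3,:3]@[(uv[0]-c["cx"])/c["fx"],(uv[1]-c["cy"])/c["fy"],1]
    return E[:3,3]+d*(z-E[2,3])/d[2]
def sil(v,parts,c,S=4):
    m=np.zeros((384*S,512*S),np.uint8)
    for P in parts:
        q=np.round((proj(pose(v,P),c)+.5)*S).astype(np.int32)
        cv2.fillConvexPoly(m,cv2.convexHull(q),1)
    return m
def fit(parts,obs,xy,yaws):
    S=4; obs=[(c,cv2.resize(m.astype(np.uint8),None,fx=S,fy=S,interpolation=cv2.INTER_NEAREST)) for c,m in obs]
    def cost(v):
        t=0
        for c,m in obs:
            s=sil(v,parts,c,S); t+=1-(s&m).sum()/max(1,(s|m).sum())
        return t/len(obs)
    out=[]
    for y in yaws:
        v0=np.array([*xy,np.radians(y)])
        r=minimize(cost,v0,method="Nelder-Mead",options=dict(initial_simplex=[v0,v0+[.01,0,0],v0+[0,.01,0],v0+[0,0,.25]],maxiter=120,xatol=1e-4,fatol=1e-4))
        out.append((round(r.fun,3),np.round(r.x[:2],4),round(np.degrees(r.x[2]),1)))
    return sorted(out,key=lambda o:o[0])
E
python3 - <<'E'
from h import *
C={};M={}
for c in("scene","side"):
    env.read_camera(c); C[c]=env.get_calibration(c)
    for q in["wand","holder","rack","empty_rack","pot","bottle"]: M[c,q]=env.regions_of(c,q)[0]["region"]
def cen(c,q): ys,xs=np.nonzero(M[c,q]); return xs.mean(),ys.mean()
for q,z in(("pot",.027),("bottle",.06)): print(q,[np.round(ray(C[c],cen(c,q),z),3) for c in C])
for q,parts,z,ya in(("wand",WAND,.12,[0]),("holder",HOLD,.03,range(-90,90,30)),("rack",RACK+TUBES,.04,range(-60,61,30)),("empty_rack",RACK,.03,range(-60,61,30))):
    xy=ray(C["scene"],cen("scene",q),z)[:2]
    print(q,xy); [print(' ',o) for o in fit(parts,[(C[c],M[c,q]) for c in C],xy,ya)[:4]]
E
```

```text
pot [array([ 0.595, -0.255,  0.027]), array([0.558, 0.476, 0.027])]
bottle [array([ 0.604, -0.475,  0.06 ]), array([ 0.595, -0.474,  0.06 ])]
wand [0.56432657 0.25360119]
  (np.float64(0.16), array([0.5592, 0.261 ]), np.float64(-17.6))
holder [0.57868104 0.22888981]
  (np.float64(0.198), array([0.5596, 0.2613]), np.float64(-20.3))
  (np.float64(0.199), array([0.559 , 0.2616]), np.float64(-19.7))
  (np.float64(0.237), array([0.5598, 0.2589]), np.float64(-99.5))
  (np.float64(0.237), array([0.5602, 0.2591]), np.float64(78.7))
rack [ 0.55772899 -0.00752955]
  (np.float64(0.127), array([ 0.5523, -0.0059]), np.float64(10.9))
  (np.float64(0.127), array([ 0.5524, -0.0061]), np.float64(11.0))
  (np.float64(0.127), array([ 0.5524, -0.006 ]), np.float64(11.0))
  (np.float64(0.128), array([ 0.552 , -0.0061]), np.float64(11.1))
empty_rack [ 0.59702008 -0.25740059]
  (np.float64(0.093), array([ 0.591, -0.253]), np.float64(20.0))
  (np.float64(0.093), array([ 0.5908, -0.2527]), np.float64(19.2))
  (np.float64(0.093), array([ 0.5912, -0.2522]), np.float64(19.7))
  (np.float64(0.094), array([ 0.5911, -0.2529]), np.float64(19.3))
```

```bash
cat >> h.py <<'E'
def cur():
    o=env.get_obs(); return o["tool_pos"],R.from_euler("xyz",o["tool_rot"],degrees=True),o
def rows(p1,R1,n,w,p0=None,R0=None):
    if p0 is None: p0,R0,_=cur()
    rv=(R0.inv()*R1).as_rotvec(); s=R.from_rotvec(rv/n); d=(np.array(p1)-p0)/n; r=R0; out=[]
    for i in range(n):
        out.append([w]+[float(x) for x in np.round(r.inv().apply(d)*1000,1)]+[float(x) for x in np.round(rv/n,4)]); r=r*s
    print(np.round((np.array(p1)-p0)*1000,1),"turn deg",np.degrees(np.linalg.norm(rv)).round(1))
    for o in out: print(o)
def down(jawdir): return R.from_euler("xyz",[180,0,jawdir+90],degrees=True)
E
python3 - <<'E'
from h import *
p,r,o=cur()
c=env.get_calibration("wrist"); E=c["extrinsics"]
print(c["fx"],r.inv().apply(E[:3,3]-p),(r.inv()*R.from_matrix(E[:3,:3])).as_matrix().round(3))
p1=p+[0,0,.14]
rows([.50,.24,.34],down(-20),13,87,p1,r)
E
```

```text
333.6900775135711 [ 0.06654028  0.00124499 -0.19148426] [[ 0.001 -0.969 -0.247]
 [ 1.     0.001  0.001]
 [-0.    -0.247  0.969]]
[ 334.2 -388.5    5.8] turn deg 95.2
[87, -32.5, -22.3, -0.4, 0.0, -0.0, 0.1279]
[87, -35.1, -18.0, -0.4, 0.0, -0.0, 0.1279]
[87, -37.1, -13.4, -0.4, 0.0, -0.0, 0.1279]
[87, -38.5, -8.6, -0.4, 0.0, -0.0, 0.1279]
[87, -39.3, -3.6, -0.4, 0.0, -0.0, 0.1279]
[87, -39.4, 1.4, -0.4, 0.0, -0.0, 0.1279]
[87, -38.9, 6.5, -0.4, 0.0, -0.0, 0.1279]
[87, -37.8, 11.4, -0.4, 0.0, -0.0, 0.1279]
[87, -36.0, 16.1, -0.4, 0.0, -0.0, 0.1279]
[87, -33.6, 20.5, -0.4, 0.0, -0.0, 0.1279]
[87, -30.8, 24.7, -0.4, 0.0, -0.0, 0.1279]
[87, -27.4, 28.4, -0.4, 0.0, -0.0, 0.1279]
[87, -23.5, 31.6, -0.4, 0.0, -0.0, 0.1279]
```

Emit:
{"name": "send_rows", "arguments": {"plan": [[87,0,0,-40,0,0,0],[87,0,0,-50,0,0,0],[87,0,0,-50,0,0,0],[87,-32,-22,0,0,0,0.128],[87,-35,-18,0,0,0,0.128],[87,-37,-13,0,0,0,0.128],[87,-38,-9,0,0,0,0.128],[87,-39,-4,0,0,0,0.128],[87,-39,1,0,0,0,0.128],[87,-39,6,0,0,0,0.128],[87,-38,11,0,0,0,0.128],[87,-36,16,0,0,0,0.128]]}}

```text
time_s: 2.7
tool_pos: [0.3952, 0.358, 0.3345]
tool_rot: [180.0, -0.0, 98.9]
force: [0.3, 0.8, 1.0]
grip_width: 0.0873
```

Emit:
{"name": "send_rows", "arguments": {"plan": [[87,-34,20,0,0,0,0.128],[87,-31,25,0,0,0,0.128],[87,-27,28,0,0,0,0.128],[87,-23,32,0,0,0,0.128],[87,20,25,0,0,0,0],[87,20,15,0,0,0,0],[87,0,0,0,0,0,0],[87,0,0,0,0,0,0]]}}

```text
time_s: 3.5
tool_pos: [0.5481, 0.2637, 0.3336]
tool_rot: [-180.0, 0.1, 69.9]
force: [0.0, 0.3, 0.7]
grip_width: 0.0873
```

```bash
cat > look.py <<'E'
import sys
from h import *
p,r,o=cur(); print(p,o["tool_rot"],o["time_s"],o["qpos"].round(0),o["force"].round(1))
c=env.get_calibration("wrist"); im=env.read_camera("wrist")
np.save("pics/%s.npy"%sys.argv[1],dict(c=c,im=im),allow_pickle=True)
M={}
for q in sys.argv[2:]:
    for d in env.regions_of("wrist",q)[:2]: print(q,round(d["confidence"],2),d["rect"]); M.setdefault(q,d["region"])
np.savez("pics/%s_m.npz"%sys.argv[1],**M)
cv2.imwrite("pics/%s.png"%sys.argv[1],im[:,:,::-1])
E
python3 look.py w1 wand holder
```

```text
[0.54810193 0.2637075  0.33355462] [-1.79967537e+02  7.99593569e-02  6.98991334e+01] 3.5 [-47.  12.  23.  76.  -5.  93. -45.] [0.  0.3 0.7]
wand 0.75 [257.3, 130.3, 287.2, 181.1]
holder 0.89 [239.4, 108.4, 302.8, 183.7]
```

View pics/w1.png

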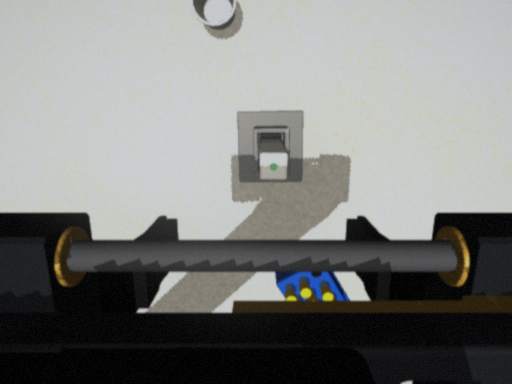

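Run:
```python
from h import *
d=np.load("pics/w1.npy",allow_pickle=True).item(); m=np.load("pics/w1_m.npz")
c=d["c"]; 
for o in fit(HOLD+WAND,[(c,m["holder"]|m["wand"])],[.559,.261],[-15,-25]): print(o)
# plate by intensity edges: threshold
g=cv2.cvtColor(d["im"],cv2.COLOR_RGB2GRAY)
print(g[105:115:1,270], g[140,232:245],g[140,297:309])
# white handle top: fit
hsv=g[125:186,250:295]; top=((g>150)&m["wand"])
ys,xs=np.nonzero(top); print(xs.min(),xs.max(),ys.min(),ys.max(),xs.mean(),ys.mean())
r=cv2.minAreaRect(np.c_[xs,ys].astype(np.float32)); print(r)
print("top centre", ray(c,r[0],.176), "dot")
a=d["im"].astype(int)[140:190,255:292]; gd=(a[:,:,1]-a[:,:,0]>30); yy,xx=np.nonzero(gd); print(len(xx)); 
if len(xx): print(xx.mean()+255,yy.mean()+140, ray(c,(xx.mean()+255,yy.mean()+140),.176))
```

```text
(np.float64(0.03), array([0.5624, 0.2626]), np.float64(-19.0))
(np.float64(0.03), array([0.5624, 0.2624]), np.float64(-19.1))
[204 202 204 200 197 178 149 138 148 148] [202 203 203 204 200 184 144 143 144 147 147 144 147] [140 138 138 142 135 143 187 200 201 204 202 203]
260 287 153 177 273.0181518151815 164.4917491749175
((273.5, 165.0), (24.0, 27.0), 90.0)
top centre [0.56215077 0.2635343  0.176     ] dot
36
273.1666666666667 166.5 [0.56127883 0.26213354 0.176     ]
```

Emit:
{"name": "send_rows", "arguments": {"plan": [[87,3.7,13.5,0,0,0,-0.017],[87,0,0,30,0,0,0],[87,0,0,45,0,0,0],[87,0,0,45,0,0,0],[87,0,0,40,0,0,0],[87,0,0,30,0,0,0],[87,0,0,20,0,0,0],[87,0,0,6.5,0,0,0],[87,0,0,0,0,0,0],[87,0,0,0,0,0,0]]}}

```text
time_s: 4.65
tool_pos: [0.563, 0.263, 0.1194]
tool_rot: [179.9, -0.1, 70.9]
force: [0.1, 0.6, 1.1]
grip_width: 0.0864
```

```bash
python3 look.py w2 wand
```

```text
[0.56301073 0.2629733  0.11942843] [ 1.79905242e+02 -1.21263234e-01  7.08728682e+01] 4.65 [-46.  18.  23.  94.  -7.  69. -41.] [0.1 0.6 1.1]
wand 0.82 [221.5, 159.6, 290.0, 291.5]
```

View pics/w2.png

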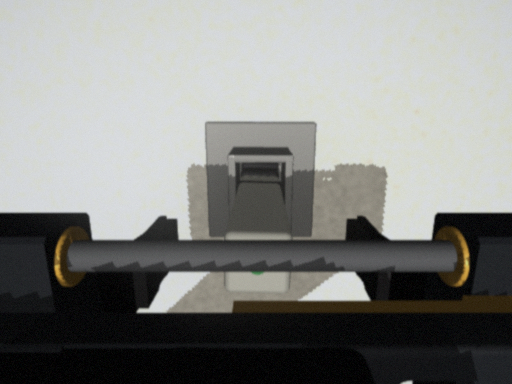

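Emit:
{"name": "send_rows", "arguments": {"plan": [[60,0,-1,2,0,0,0],[30,0,0,0,0,0,0],[15,0,0,0,0,0,0],[15,0,0,0,0,0,0],[15,0,0,0,0,0,0],[15,0,0,0,0,0,0],[15,0,0,0,0,0,0],[15,0,0,0,0,0,0]], "grip_force": 30}}

```text
time_s: 5.55
tool_pos: [0.5613, 0.2629, 0.1157]
tool_rot: [180.0, -0.0, 70.9]
force: [0.3, 0.3, -0.3]
grip_width: 0.0312
```

Emit:
{"name": "send_rows", "arguments": {"plan": [[15,0,0,-3,0,0,0],[15,0,0,-10,0,0,0],[15,0,0,-20,0,0,0],[15,0,0,-30,0,0,0],[15,0,0,-40,0,0,0],[15,0,0,-40,0,0,0],[15,0,0,-30,0,0,0],[15,0,0,-12,0,0,0],[15,0,0,0,0,0,0]]}}

```text
time_s: 6.45
tool_pos: [0.5621, 0.2631, 0.3027]
tool_rot: [179.9, -0.2, 70.9]
force: [0.1, 0.7, -2.6]
grip_width: 0.0297
```

Run:
```python
from h import *
p,r,o=cur(); print(p,o["tool_rot"],o["grip_width"],o["force"],o["qpos"].round(0))
rows([.54,-.16,.30],down(11),12,15)
```

```text
[0.56213701 0.26306777 0.30271498] [ 1.79861594e+02 -1.64285670e-01  7.08547562e+01] 0.029743266692608235 [ 0.10207278  0.72709687 -2.58550907] [-47.  13.  24.  78.  -5.  89. -43.]
[ -22.1 -423.1   -2.7] turn deg 30.1
[15, -33.9, 9.8, 0.2, 0.0003, -0.0002, -0.0438]
[15, -34.3, 8.3, 0.2, 0.0003, -0.0002, -0.0438]
[15, -34.6, 6.8, 0.2, 0.0003, -0.0002, -0.0438]
[15, -34.9, 5.3, 0.2, 0.0003, -0.0002, -0.0438]
[15, -35.1, 3.8, 0.2, 0.0003, -0.0002, -0.0438]
[15, -35.2, 2.2, 0.2, 0.0003, -0.0002, -0.0438]
[15, -35.3, 0.7, 0.2, 0.0003, -0.0002, -0.0438]
[15, -35.3, -0.9, 0.2, 0.0003, -0.0002, -0.0438]
[15, -35.2, -2.4, 0.2, 0.0003, -0.0002, -0.0438]
[15, -35.1, -4.0, 0.2, 0.0003, -0.0002, -0.0438]
[15, -34.9, -5.5, 0.2, 0.0003, -0.0002, -0.0438]
[15, -34.6, -7.0, 0.2, 0.0003, -0.0002, -0.0438]
```

Emit:
{"name": "send_rows", "arguments": {"plan": [[15,-17,5,0,0,0,-0.022],[15,-34,8.3,0,0,0,-0.044],[15,-34.6,6.8,0,0,0,-0.044],[15,-35,5.3,0,0,0,-0.044],[15,-35,3.8,0,0,0,-0.044],[15,-35,2.2,0,0,0,-0.044],[15,-35,0.7,0,0,0,-0.044],[15,-35,-0.9,0,0,0,-0.044],[15,-35,-2.4,0,0,0,-0.044],[15,-35,-4,0,0,0,-0.044],[15,-35,-5.5,0,0,0,-0.044],[15,-35,-7,0,0,0,-0.044]]}}

```text
time_s: 7.65
tool_pos: [0.531, -0.1422, 0.2983]
tool_rot: [-179.8, -0.1, 100.0]
force: [0.2, -0.3, -1.2]
grip_width: 0.0298
```

Emit:
{"name": "send_rows", "arguments": {"plan": [[15,-17,-3,0,0,0,-0.022],[15,0,0,0,0,0,0],[15,0,0,0,0,0,0]]}}

```text
time_s: 7.95
tool_pos: [0.5316, -0.1577, 0.2988]
tool_rot: [-179.9, -0.1, 101.1]
force: [-0.4, 0.2, -1.6]
grip_width: 0.0299
```

```bash
python3 look.py w3 label rack wand
```

```text
[ 0.53158845 -0.15773572  0.29884916] [-1.79852814e+02 -9.05329175e-02  1.01078512e+02] 7.95 [-22.   5.  39.  88.  -3.  88.  28.] [-0.4  0.2 -1.6]
label 0.94 [281.7, 53.2, 314.2, 107.2]
rack 0.96 [266.2, 1.8, 339.0, 110.2]
wand 0.93 [225.2, 156.3, 294.8, 296.1]
```

View pics/w3.png

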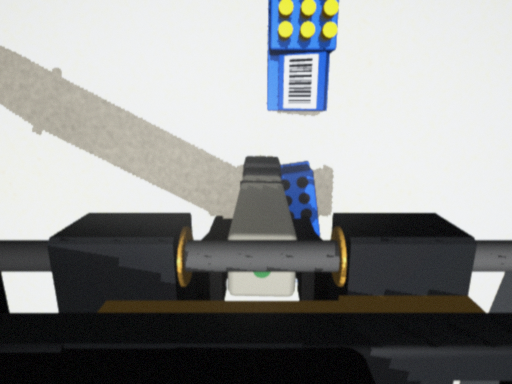

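Run:
```python
from h import *
d=np.load("pics/w3.npy",allow_pickle=True).item(); m=np.load("pics/w3_m.npz"); c=d["c"]
a=np.radians(25)
L=np.array([[x*np.cos(a),y,x*np.sin(a)] for x in(-.022,.022) for y in(-.032,.032)])+[-.001,-.049,.049]
im=d["im"].astype(int); reg=cv2.dilate(m["label"].astype(np.uint8),np.ones((5,5)))>0
w=((im[:,:,0]>95)&reg).astype(np.uint8); w=cv2.morphologyEx(w,cv2.MORPH_CLOSE,np.ones((9,9)))
for n,mm in(("white",w),("net",m["label"])):
    print(n,mm.sum()); [print(o) for o in fit([L],[(c,mm)],[.552,-.006],[8,14])]
T=[box(-36,36,-9,79,62,100)]
rk=m["rack"].copy(); print(fit(RACK+TUBES,[(c,rk)],[.552,-.006],[11])[0])
# label centre by minAreaRect
ys,xs=np.nonzero(w); print(cv2.minAreaRect(np.c_[xs,ys].astype(np.float32)), ray(c,(xs.mean(),ys.mean()),.049))
```

```text
white 1987
(np.float64(0.095), array([ 0.5532, -0.0074]), np.float64(11.2))
(np.float64(0.097), array([ 0.5529, -0.0073]), np.float64(11.0))
net 1842
(np.float64(0.038), array([ 0.5526, -0.0064]), np.float64(11.3))
(np.float64(0.04), array([ 0.5522, -0.0063]), np.float64(11.9))
(np.float64(0.074), array([ 0.5491, -0.0075]), np.float64(7.0))
((300.1151428222656, 81.20045471191406), (35.3776969909668, 57.39789581298828), 1.7357045412063599) [ 0.56200522 -0.05509787  0.049     ]
```

Run:
```python
from h import *
from scipy.optimize import minimize
d=np.load("pics/w3.npy",allow_pickle=True).item(); m=np.load("pics/w3_m.npz")["wand"]; c=d["c"]
p,r,o=cur()
N=box(-15,15,-23,23,0,34);S=box(-15,15,-19,19,34,48);H=box(-15,15,-15,15,48,168)
def sil2(v):
    # wand in tool: wand z=-tool z, wand y = tool x ; v: tool x off mm, tool y off, z TCP height in wand, tilt about tool y deg, tilt about x
    base=R.from_matrix(np.array([[0,1,0],[1,0,0],[0,0,-1.]]))
    q=R.from_rotvec(np.radians([v[4],v[3],0]))*base
    m=np.zeros((1536,2048),np.uint8)
    for P in(N,S,H):
        P=P-[0,0,v[2]/1000]
        W=r.apply(q.apply(P)+[v[0]/1000,v[1]/1000,0])+p
        cv2.fillConvexPoly(m,cv2.convexHull(np.round((proj(W,c)+.5)*4).astype(np.int32)),1)
    return m
M=cv2.resize(m.astype(np.uint8),None,fx=4,fy=4,interpolation=cv2.INTER_NEAREST)
vis=np.ones_like(M); vis[4*236:4*275]=0   # rod of the gripper
f=lambda v:1-((s:=sil2(v)*vis)&M).sum()/((s|(M*vis)).sum())
v0=np.array([0,0,107.8,0,0.]); print(f(v0))
rr=minimize(f,v0,method="Nelder-Mead",options=dict(initial_simplex=[v0]+[v0+e for e in np.diag([2,2,4,2,2.])],maxiter=400)); print(rr.fun,rr.x.round(2))
for k in(-2,0,2): 
  r3=minimize(lambda u:f([u[0],u[1],107.8,k,0]),[0,0],method="Nelder-Mead",options=dict(initial_simplex=[[0,0],[2,0],[0,2]])); print(k,r3.fun,r3.x)
u=sil2(v0); ys,xs=np.nonzero(u); print(xs.min()/4,xs.max()/4,ys.min()/4,ys.max()/4); ys,xs=np.nonzero(m); print(xs.min(),xs.max(),ys.min(),ys.max())
```

```text
0.07481186365648518
0.019691177659463932 [-3.2000e+00 -5.0000e-02  1.1413e+02  4.1000e-01 -2.2000e-01]
-2 0.07318214743411156 [-1.39486742  0.07936764]
0 0.0724353700255489 [-0.11068726  0.01055908]
2 0.11861965367876293 [ 1.76683617 -0.24791336]
225.75 298.0 154.5 296.75
227 296 156 296
```

Run:
```python
from h import *
d=np.load("pics/w3.npy",allow_pickle=True).item(); im=d["im"]
g=cv2.cvtColor(im,cv2.COLOR_RGB2GRAY)
for y in(230,280,286,292): print(y,g[y,222:236],g[y,288:304])
print(g[278:302,262]); print(g[150:162,262])
e=cv2.resize(im[140:310,205:320,::-1],None,fx=5,fy=5,interpolation=cv2.INTER_NEAREST)[:,:]
e=cv2.resize(e,(406,600)); s=env.read_camera("scene"); s2=cv2.resize(s[110:260,200:330,::-1],(390,450),interpolation=cv2.INTER_CUBIC)
s2=cv2.copyMakeBorder(s2,0,150,0,0,cv2.BORDER_CONSTANT); cv2.imwrite("pics/c1.png",cv2.hconcat([e,s2]))
```

```text
230 [39 38 38 43 37 37 48 60 90 98 96 93 98 96] [94 94 94 89 90 80 68 40 29 23 26 23 26 30 28 26]
280 [ 29  25  29  45 112 171 160 168 177 185 191 200 203 204] [202 200 197 187 177 165 153 176 192 120  39  22  18  22  34  35]
286 [ 33  25  24  56 131 180 158 167 179 187 192 199 204 205] [205 198 189 184 173 163 161 214 218 133  38  23  19  27  35  36]
292 [ 26  22  35  97 195 234 232 210 181 184 190 199 203 201] [203 196 187 181 177 189 225 238 235 200  94  25  21  24  32  34]
[186 201 204 203 205 206 204 203 206 203 202 204 201 203 204 200 191 185
 211 233 239 235 194 113]
[240 240 241 240 236 202 126  77  64  64  65  63]
```

View pics/c1.png

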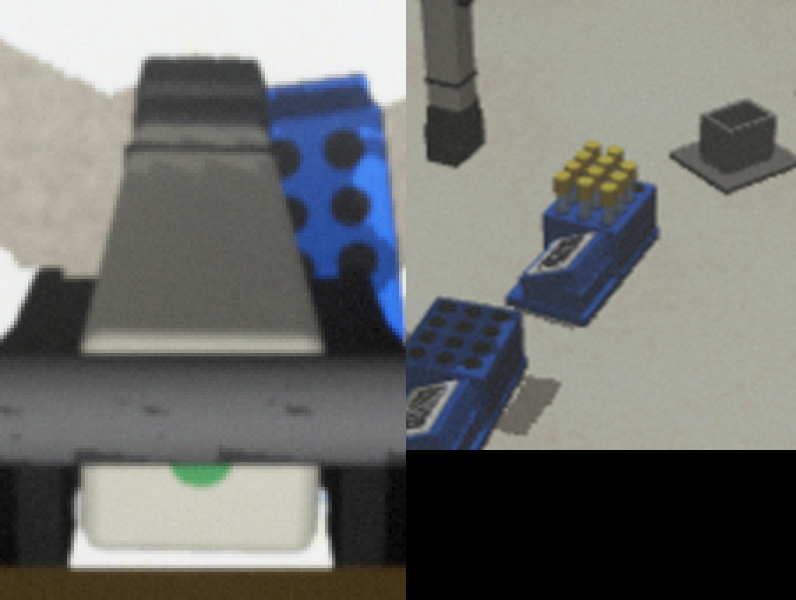

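Run:
```python
from h import *
for n in("w2","w3"):
    d=np.load(f"pics/{n}.npy",allow_pickle=True).item(); im=d["im"]; g=cv2.cvtColor(im,cv2.COLOR_RGB2GRAY)
    for y in(276,280,284): print(n,y,g[y,218:236],g[y,286:300])
    print(g[282:302,258]); a=im.astype(int); gd=(a[:,:,1]-a[:,:,0]>40); yy,xx=np.nonzero(gd); print(xx.min(),xx.max(),yy.min(),yy.max())
```

```text
w2 276 [140 141 138 141 141 131 113 122 141 153 157 165 173 171 171 172 170 171] [154 150 136 112 112 126 136 131 135 133 136 137 143 142]
w2 280 [144 146 147 146 143 133 113 121 143 146 160 168 170 171 167 170 168 172] [150 143 134 117 122 139 137 138 134 135 138 139 136 135]
w2 284 [147 146 145 141 143 133 115 123 143 151 157 164 173 171 171 170 167 168] [153 141 129 111 132 137 140 139 142 139 140 141 138 138]
[168 169 170 170 171 166 170 168 161 151 140 138 140 138 138 141 142 132
 104  67]
253 261 272 273
w3 276 [ 36  33  38  34  28  27  22  25  32  73 129 166 180 187 193 202 204 204] [204 205 206 204 195 188 178 167 141  91  43  25  25  19]
w3 280 [ 36  35  37  34  29  25  29  45 112 171 160 168 177 185 191 200 203 204] [204 206 202 200 197 187 177 165 153 176 192 120  39  22]
w3 284 [ 37  37  39  36  27  21  28  69 143 180 158 166 177 188 195 200 202 203] [204 205 204 202 190 186 174 165 165 210 222 153  61  21]
[205 206 200 204 204 203 203 203 203 205 203 200 187 190 220 236 241 235
 192 114]
254 337 0 277
```

```bash
cat >> h.py <<'E'
def scan(rk=(.5526,-.0065,11.2),h=.1678):
    z=R.from_euler("z",rk[2],degrees=True); Q=(z*R.from_euler("y",-25,degrees=True)).as_matrix()
    lab=np.array([rk[0],rk[1],0])+z.apply([-.001,-.049,.049])
    return lab+h*Q[:,2],R.from_matrix(np.c_[Q[:,1],Q[:,0],-Q[:,2]])
E
python3 - <<'E'
from h import *
p,r=scan(h=.2278); print(p,scan()); rows(p,r,10,15)
E
```

```text
[ 0.46669758 -0.07346045  0.25545691] (array([ 0.49157176, -0.06853523,  0.20107845]), Rotation.from_matrix(array([[-0.19423435,  0.8890473 ,  0.41456956],
                            [ 0.98095516,  0.17603611,  0.08208698],
                            [ 0.        ,  0.42261826, -0.90630779]])))
[-65.8  83.6 -44.8] turn deg 25.0
[15, 9.5, -4.8, 4.5, -0.0437, -0.0001, 0.0001]
[15, 9.5, -5.0, 4.3, -0.0437, -0.0001, 0.0001]
[15, 9.5, -5.2, 4.1, -0.0437, -0.0001, 0.0001]
[15, 9.5, -5.4, 3.8, -0.0437, -0.0001, 0.0001]
[15, 9.5, -5.5, 3.6, -0.0437, -0.0001, 0.0001]
[15, 9.5, -5.7, 3.3, -0.0437, -0.0001, 0.0001]
[15, 9.5, -5.8, 3.1, -0.0437, -0.0001, 0.0001]
[15, 9.5, -6.0, 2.8, -0.0437, -0.0001, 0.0001]
[15, 9.5, -6.1, 2.6, -0.0437, -0.0001, 0.0001]
[15, 9.5, -6.2, 2.3, -0.0437, -0.0001, 0.0001]
```

Emit:
{"name": "send_rows", "arguments": {"plan": [[15,9.5,-4.8,4.5,-0.0437,0,0],[15,9.5,-5,4.3,-0.0437,0,0],[15,9.5,-5.2,4.1,-0.0437,0,0],[15,9.5,-5.4,3.8,-0.0437,0,0],[15,9.5,-5.5,3.6,-0.0437,0,0],[15,9.5,-5.7,3.3,-0.0437,0,0],[15,9.5,-5.8,3.1,-0.0437,0,0],[15,9.5,-6,2.8,-0.0437,0,0],[15,9.5,-6.1,2.6,-0.0437,0,0],[15,9.5,-6.2,2.3,-0.0437,0,0],[15,0,0,0,0,0,0],[15,0,0,0,0,0,0]]}}

```text
time_s: 9.4
tool_pos: [0.4847, -0.0945, 0.2716]
tool_rot: [159.9, -0.3, 101.3]
force: [-0.3, -0.6, -2.0]
grip_width: 0.0301
```

```bash
python3 look.py w4 label wand
python3 - <<'E'
from h import *
rows(*scan(),1,15)
E
```

```text
[ 0.48474943 -0.09445868  0.27159763] [159.90555578  -0.31558907 101.32054653] 9.4 [ 17. -17.  -2. 113. -11.  67.  30.] [-0.3 -0.6 -2. ]
label 0.69 [246.1, 111.0, 278.2, 154.2]
wand 0.78 [226.2, 153.0, 297.4, 297.0]
[  5.9  23.3 -70.8] turn deg 4.9
[15, 21.2, -14.6, 70.2, -0.0845, -0.009, 0.0045]
```

View pics/w4.png

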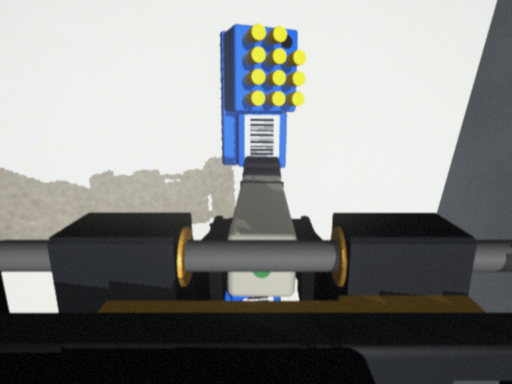

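```bash
cat > fk.py <<'E'
from h import *
from scipy.optimize import least_squares
D=[([-74.421,18.44,-4.016,83.17,1.295,78.54,-3.26],[.1656,.6279,.193],[-179.9,0,165.2]),
([-47,12,23,76,-5,93,-45],[.5481,.2637,.3336],[-180,.08,69.9]),
([-46,18,23,94,-7,69,-41],[.563,.263,.1194],[179.9,-.1,70.9]),
([-47,13,24,78,-5,89,-43],[.5621,.263,.3027],[179.9,-.2,70.9]),
([-22,5,39,88,-3,88,28],[.5316,-.1577,.2988],[-179.9,-.1,101.1])]
def fk(q,L,s):
    h,a,b,d,e,f=L; q=np.radians(q)
    Z=lambda t:R.from_euler("z",t);Y=lambda t:R.from_euler("y",t)
    r=Z(-q[0]); p=np.array([0,0,h]); r=r*Y(q[1]); p=p+r.apply([0,0,a]); r=r*Z(s[0]*q[2]); p=p+r.apply([e,0,0]); r=r*Y(q[3]); p=p+r.apply([-e,0,b])
    r=r*Z(s[1]*q[4])*Y(q[5]); p=p+r.apply([f,0,d]); r=r*Z(s[2]*q[6]); return p,r
def calib():
    o=env.get_obs(); dd=D+[(o["qpos"],o["tool_pos"],o["tool_rot"])]
    best=None
    for s in [(i,j,k) for i in(1,-1) for j in(1,-1) for k in(1,-1)]:
        r=least_squares(lambda L:np.concatenate([fk(q,L,s)[0]-p for q,p,_ in dd]),[.3,.3,.3,.2,0,0])
        if best is None or r.cost<best[0]: best=(r.cost,r.x,s,dd)
    return best
E
python3 - <<'E'
from fk import *
c,L,s,dd=calib(); print(c,L.round(4),s)
for q,p,t in dd:
    P,r=fk(q,L,s); print((P-p).round(4),(r.inv()*R.from_euler("xyz",t,degrees=True)).as_rotvec(degrees=True).round(1))
for s2 in(1,-1):
  for q,p,t in dd: print(s2,(fk(q,L,(s[0],s[1],s2))[1].inv()*R.from_euler("xyz",t,degrees=True)).as_rotvec(degrees=True).round(1))
E
```

```text
0.0009708802464438073 [ 0.1723  0.3662  0.5033  0.2257  0.0014 -0.0344] (-1, -1, 1)
[-0.029   0.0017  0.001 ] [-0.   0.  96.6]
[-0.0079  0.018  -0.002 ] [  0.4  -0.5 179.8]
[-0.0094  0.0033  0.0006] [ -0.    0.8 171.7]
[-0.0075  0.0136  0.0034] [  0.6   1.3 175.7]
[ 0.0136  0.0115 -0.0025] [ 0.   0.3 33.9]
[ 0.0015 -0.0052 -0.0004] [ 0.   0.  30.5]
1 [-0.   0.  96.6]
1 [  0.4  -0.5 179.8]
1 [ -0.    0.8 171.7]
1 [  0.6   1.3 175.7]
1 [ 0.   0.3 33.9]
1 [ 0.   0.  30.5]
-1 [-0.  0. 90.]
-1 [-0.  -0.4 89.8]
-1 [ 0.4  0.5 89.7]
-1 [ 1.   0.4 89.7]
-1 [-0.1  0.3 89.9]
-1 [ 0.  0. 90.]
```

```bash
cat >> fk.py <<'E'
Z=lambda t:R.from_euler("z",t);Y=lambda t:R.from_euler("y",t)
def fk2(q,L):
    q=np.radians(q); r=Z(-q[0]); p=r.apply(L[0:3]); r=r*Y(q[1]); p=p+r.apply([L[3],L[4],L[5]]); r=r*Z(-q[2])
    p=p+r.apply([L[6],0,0]); r=r*Y(q[3]); p=p+r.apply([L[7],L[8],L[9]]); r=r*Z(-q[4])*Y(q[5]); p=p+r.apply([L[10],0,L[11]])
    return p,r*Z(-q[6]+np.pi/2)
def calib2():
    o=env.get_obs(); dd=D+[(o["qpos"],o["tool_pos"],o["tool_rot"])]
    L0=np.array([0,0,.25,0,0,.33,0,0,0,.45,0,.25])
    r=least_squares(lambda L:np.concatenate([(fk2(q,L)[0]-p)/.003 for q,p,_ in dd]+[(L-L0)/.1]),L0)
    return r.x,dd
E
python3 - <<'E'
from fk import *
L,dd=calib2(); print(L.round(3)); np.save("L.npy",L)
for q,p,t in dd: print((fk2(q,L)[0]-p).round(4))
lo=np.array([-163.93,-17.29,-79.2,3.27,-89.18,5.43,-154.24]);hi=np.array([163.93,119.83,71.16,140.29,269.18,117.66,154.24])
qc=env.get_obs()["qpos"]; rng=np.random.default_rng(0)
for h in(.1678,.1978,.2278):
  p,rt=scan(h=h)
  f=lambda q:np.concatenate([(fk2(q,L)[0]-p)*1000,(fk2(q,L)[1].inv()*rt).as_rotvec(degrees=True)*5])
  S=[]
  for k in range(25):
    q0=np.clip(qc+rng.normal(0,25,7),lo+.1,hi-.1); r=least_squares(f,q0,bounds=(lo,hi)); 
    S.append((r.cost,r.x.round(0)))
  S.sort(key=lambda s:s[0]); ok=[s for s in S if s[0]<1]; print(h,len(ok),S[0][0]); [print(s[1]) for s in ok[:6]]
E
```

```text
[ 0.024 -0.006  0.239 -0.018 -0.006  0.457  0.035  0.    -0.013  0.492
  0.017  0.377]
[-0.0012 -0.0006 -0.0024]
[-0.0031  0.0036 -0.0021]
[ 0.0026 -0.0038  0.0012]
[0.0013 0.0006 0.0024]
[-0.0002  0.0002  0.0014]
[-0.0003 -0.001  -0.0005]
0.1678 0 32.90005041588404
0.1978 0 189.4635427882059
0.2278 0 434.2730865438281
```

```bash
cat >> fk.py <<'E'
lo=np.array([-163.93,-17.29,-79.2,3.27,-89.18,5.43,-154.24])+1;hi=np.array([163.93,119.83,71.16,140.29,269.18,117.66,154.24])-1
def ik(p,rt,L,n=25,sd=25,qc=None):
    rng=np.random.default_rng(0); qc=env.get_obs()["qpos"] if qc is None else qc
    f=lambda q:np.concatenate([(fk2(q,L)[0]-p)*1000,(fk2(q,L)[1].inv()*rt).as_rotvec(degrees=True)*5])
    S=[least_squares(f,np.clip(qc+rng.normal(0,sd,7),lo+.1,hi-.1),bounds=(lo,hi)) for k in range(n)]
    S.sort(key=lambda s:s.cost); return S
E
python3 - <<'E'
from fk import *
L=np.load("L.npy")
for h in(.1678,.16,.15):
  S=ik(*scan(h=h),L); [print(h,round(s.cost,2),s.x.round(0),s.fun.round(1)) for s in S[:2]]
# regrip: tool turned about wand y by a, jaw along wand y
for a in(10,15,20,25):
  for k in(1,-1):
    p,r=scan(h=.1678+.0187); r2=r*R.from_rotvec([0,0,k*np.pi/2])*R.from_rotvec([0,k*np.radians(a),0])
    p2=p+.0187*r2.as_matrix()[:,2]; S=ik(p2,r2,L,15,30)
    d=down(-19.1)*R.from_rotvec([0,0,k*np.pi/2])*R.from_rotvec([0,k*np.radians(a),0]); g=np.array([.562,.2625,.1345]); S2=ik(g+.0187*d.as_matrix()[:,2],d,L,15,30)
    print(a,k,"toolz",r2.as_matrix()[:,2].round(2),S[0].cost.round(2),S[0].x.round(0),"dock",d.as_matrix()[:,2].round(2),S2[0].cost.round(2),S2[0].x.round(0))
E
```

```text
0.1678 80.82 [ 23. -16.  -8. 122. -16.  55.  33.] [ 7.8 -2.4 -2.3 -7.7 -5.4 -0. ]
0.1678 80.82 [ 23. -16.  -8. 122. -16.  55.  33.] [ 7.8 -2.4 -2.3 -7.7 -5.4 -0. ]
0.16 45.39 [ 23. -16.  -8. 123. -16.  53.  33.] [ 5.9 -1.8 -1.8 -5.8 -4.  -0. ]
0.16 45.39 [ 23. -16.  -8. 123. -16.  53.  33.] [ 5.9 -1.8 -1.8 -5.8 -4.  -0. ]
0.15 14.04 [ 22. -16.  -8. 124. -16.  51.  33.] [ 3.3 -1.  -1.1 -3.2 -2.2 -0. ]
0.15 14.04 [ 22. -16.  -8. 124. -16.  51.  33.] [ 3.3 -1.  -1.1 -3.2 -2.2  0. ]
10 1 toolz [ 0.56  0.11 -0.82] 741.02 [ 30. -16.  -8. 125. -30.  50. -40.] dock [ 0.16 -0.06 -0.98] 0.0 [ -63.   15.   36.  101.   -1.   60. -137.]
10 -1 toolz [ 0.56  0.11 -0.82] 741.02 [ 30. -16.  -8. 125. -30.  50. 140.] dock [ 0.16 -0.06 -0.98] 0.0 [-11.  14. -24. 100.  16.  62.  30.]
15 1 toolz [ 0.63  0.12 -0.77] 1138.4 [ 35. -16.  -8. 129. -41.  48. -27.] dock [ 0.24 -0.08 -0.97] 0.0 [ -57.   11.   25.  104.    8.   57. -146.]
15 -1 toolz [ 0.63  0.12 -0.77] 1138.4 [ 35. -16.  -8. 129. -41.  48. 153.] dock [ 0.24 -0.08 -0.97] 0.0 [ -8.  13. -30. 103.  22.  59.  24.]
20 1 toolz [ 0.69  0.14 -0.71] 1407.97 [ 40. -16.  -9. 133. -54.  47. -12.] dock [ 0.32 -0.11 -0.94] 0.0 [ -66.   10.   32.  107.   14.   53. -151.]
20 -1 toolz [ 0.69  0.14 -0.71] 1645.49 [ 28. -16.  -2. 130. -42.  45. 153.] dock [ 0.32 -0.11 -0.94] 0.0 [  4.  14. -47. 106.  32.  58.  14.]
25 1 toolz [ 0.75  0.15 -0.64] 1444.55 [ 45. -16.  -9. 138. -68.  48.   5.] dock [ 0.4  -0.14 -0.91] 0.0 [ -90.   12.   57.  111.   14.   48. -153.]
25 -1 toolz [ 0.75  0.15 -0.64] 2514.8 [ 22. -16.   3. 131. -43.  42. 153.] dock [ 0.4  -0.14 -0.91] 0.0 [-10.  10. -33. 109.  34.  55.  11.]
```

Run:
```python
from fk import *
L=np.load("L.npy")
for qc in([-40,5,60,115,0,70,28],[60,5,-60,115,0,70,28]):
  S=ik(*scan(),L,20,20,np.array(qc)); print(S[0].cost.round(2),S[0].x.round(0))
def q(S): return S[0].cost.round(2),S[0].x.round(0)
for a in(-12,-20,-25):
  for k in(1,-1):
    t=R.from_rotvec([0,0,k*np.pi/2])*R.from_rotvec([0,k*np.radians(a),0])
    p,r=scan(h=.1678+.0187); r2=r*t; z=r2.as_matrix()[:,2]
    pu,_=scan(h=.2278+.0187)
    d=down(-19.1)*t; g=np.array([.562,.2625,.1345]); dz=.0187*d.as_matrix()[:,2]
    print(a,k,z.round(2),"scan",*q(ik(p+.0187*z,r2,L,12,30)),"off",*q(ik(pu+.0187*z,r2,L,12,30)),"dock",d.as_matrix()[:,2].round(2),*q(ik(g+dz,d,L,12,30)),"up",*q(ik(g+dz+[0,0,.19],d,L,12,30)))
```

```text
80.82 [ 23. -16.  -8. 122. -16.  55.  33.]
80.82 [ 23. -16.  -8. 122. -16.  55.  33.]
-12 1 [ 0.22  0.04 -0.97] scan 0.0 [-17. -13.  22. 116.   1.  64. -74.] off 0.0 [ 37. -16. -22. 112. -12.  72. -61.] dock [-0.2   0.07 -0.98] 0.0 [   0.   28.  -32.   84.    5.   80. -140.] up 0.0 [   4.   25.  -39.   67.    6.  101. -142.]
-12 -1 [ 0.22  0.04 -0.97] scan 0.0 [ 59. -14. -43. 114. -17.  65. 122.] off 0.0 [ 12. -15.  -2. 112.  -5.  71. 113.] dock [-0.2   0.07 -0.98] 0.0 [ 10.  32. -46.  84.  13.  81.  35.] up 0.0 [  5.  25. -41.  67.   7. 101.  37.]
-20 1 [ 0.09  0.02 -1.  ] scan 0.0 [ 21.  -5. -13. 109.  -3.  71. -71.] off 0.0 [ 42. -10. -30. 106.  -7.  78. -66.] dock [-0.32  0.11 -0.94] 0.0 [ -13.   30.  -10.   79.   -8.   86. -130.] up 0.0 [ -16.   26.   -7.   62.  -10.  107. -133.]
-20 -1 [ 0.09  0.02 -1.  ] scan 0.0 [ 16.  -5.  -9. 109.  -3.  71. 109.] off 0.0 [ -4. -10.  10. 107.   0.  78. 107.] dock [-0.32  0.11 -0.94] 0.0 [-23.  30.   5.  80. -15.  87.  55.] up 0.0 [  6.  32. -45.  62.   6. 107.  36.]
-25 1 [ 0. -0. -1.] scan 0.0 [ 13.  -1.  -7. 105.  -0.  76. -73.] off 0.0 [ 17.  -6. -10. 103.  -1.  83. -72.] dock [-0.4   0.14 -0.91] 0.0 [ -23.   33.    7.   76.  -18.   92. -123.] up 0.0 [ -37.   31.   30.   60.  -28.  113. -123.]
-25 -1 [ 0.  0. -1.] scan 0.0 [ 21.  -1. -15. 105.  -0.  76. 107.] off 0.0 [ 10.  -6.  -3. 103.  -0.  83. 108.] dock [-0.4   0.14 -0.91] 0.0 [-30.  34.  17.  77. -23.  93.  60.] up 0.0 [  3.  33. -38.  58.   0. 110.  38.]
```

Run:
```python
from h import *
rows([.5615,.2628,.285],down(-19.1),12,15)
```

```text
[ 75.9 354.6  13.1] turn deg 36.6
[15, 27.7, 11.7, 3.3, 0.0285, -0.0084, 0.0441]
[15, 28.2, 10.6, 2.8, 0.0285, -0.0084, 0.0441]
[15, 28.7, 9.4, 2.3, 0.0285, -0.0084, 0.0441]
[15, 29.1, 8.2, 1.8, 0.0285, -0.0084, 0.0441]
[15, 29.4, 6.9, 1.3, 0.0285, -0.0084, 0.0441]
[15, 29.7, 5.7, 0.9, 0.0285, -0.0084, 0.0441]
[15, 29.9, 4.4, 0.5, 0.0285, -0.0084, 0.0441]
[15, 30.1, 3.0, 0.1, 0.0285, -0.0084, 0.0441]
[15, 30.2, 1.7, -0.2, 0.0285, -0.0084, 0.0441]
[15, 30.2, 0.4, -0.5, 0.0285, -0.0084, 0.0441]
[15, 30.2, -1.0, -0.7, 0.0285, -0.0084, 0.0441]
[15, 30.1, -2.3, -0.9, 0.0285, -0.0084, 0.0441]
```

Emit:
{"name": "send_rows", "arguments": {"plan": [[15,27.7,11.7,3.3,0.0285,-0.0084,0.0441],[15,28.2,10.6,2.8,0.0285,-0.0084,0.0441],[15,28.7,9.4,2.3,0.0285,-0.0084,0.0441],[15,29.1,8.2,1.8,0.0285,-0.0084,0.0441],[15,29.4,6.9,1.3,0.0285,-0.0084,0.0441],[15,29.7,5.7,0.9,0.0285,-0.0084,0.0441],[15,29.9,4.4,0.5,0.0285,-0.0084,0.0441],[15,30,3,0,0.0285,-0.0084,0.0441],[15,30,1.7,0,0.0285,-0.0084,0.0441],[15,30,0.4,-0.5,0.0285,-0.0084,0.0441],[15,30,-1,-0.7,0.0285,-0.0084,0.0441],[15,30,-2.3,-0.9,0.0285,-0.0084,0.0441]]}}

```text
time_s: 10.75
tool_pos: [0.5616, 0.2644, 0.2841]
tool_rot: [-180.0, 0.1, 70.9]
force: [0.4, 0.2, -1.6]
grip_width: 0.0299
```

Emit:
{"name": "send_rows", "arguments": {"plan": [[15,0,0,0,0,0,0],[15,0,0,0,0,0,0]]}}

```text
time_s: 10.95
tool_pos: [0.5612, 0.2635, 0.2834]
tool_rot: [-179.9, 0.1, 71.1]
force: [-0.4, 0.5, -1.5]
grip_width: 0.0301
```

Run:
```python
from h import *
p,r,o=cur(); print(p,o["tool_rot"],o["qpos"].round(0))
rows([.5615,.2628,.20],down(-19.1),3,15)
```

```text
[0.56118539 0.26345919 0.2833633 ] [-1.79943949e+02  1.05923115e-01  7.10715354e+01] [ -2.  16. -33.  78.   9.  88. -53.]
[  0.3  -0.7 -83.4] turn deg 0.2
[15, -0.1, 0.2, 27.8, -0.0003, 0.0006, 0.001]
[15, -0.1, 0.2, 27.8, -0.0003, 0.0006, 0.001]
[15, -0.2, 0.2, 27.8, -0.0003, 0.0006, 0.001]
```

Emit:
{"name": "send_rows", "arguments": {"plan": [[15,-0.3,0.5,28,0,0,0],[15,0,0,40,0,0,0],[15,0,0,25,0,0,0],[15,0,0,5,0,0,0],[15,0,0,10,0,0,0],[15,0,0,12,0,0,0],[15,0,0,12,0,0,0],[15,0,0,12,0,0,0],[15,0,0,10,0,0,0],[15,0,0,0,0,0,0]]}}

```text
time_s: 11.95
tool_pos: [0.5613, 0.2592, 0.1284]
tool_rot: [-179.9, 0.2, 70.8]
force: [-0.3, 0.3, -1.8]
grip_width: 0.0299
```

Run:
```python
from h import *
p,r,o=cur(); print(p,o["tool_rot"],o["force"],o["wrist_torque"])
print(fk2(o["qpos"],np.load("L.npy"))[0]) if 0 else None
```

```text
[0.56132117 0.25922552 0.12835432] [-1.79853216e+02  1.69973075e-01  7.07573919e+01] [-0.34153298  0.32600549 -1.84813979] [-0.11654474  0.07965486  0.01084939]
```

Emit:
{"name": "send_rows", "arguments": {"plan": [[15,0,0,6,0,0,0],[15,0,0,3,0,0,0],[15,0,0,0,0,0,0]]}}

```text
time_s: 12.25
tool_pos: [0.5622, 0.2599, 0.1211]
tool_rot: [-180.0, 0.1, 70.8]
force: [0.1, -0.5, -2.1]
grip_width: 0.0299
```

Emit:
{"name": "send_rows", "arguments": {"plan": [[15,0,0,3,0,0,0],[15,0,0,2,0,0,0],[15,0,0,0,0,0,0]]}}

```text
time_s: 12.55
tool_pos: [0.5622, 0.2599, 0.1161]
tool_rot: [-180.0, 0.1, 70.8]
force: [0.3, 0.3, -2.6]
grip_width: 0.0299
```

Emit:
{"name": "send_rows", "arguments": {"plan": [[15,0,0,1.5,0,0,0],[15,0,0,0,0,0,0]]}}

```text
time_s: 12.75
tool_pos: [0.5625, 0.2603, 0.1158]
tool_rot: [180.0, 0.0, 70.8]
force: [-1.1, 0.4, 3.5]
grip_width: 0.0299
```

Emit:
{"name": "send_rows", "arguments": {"plan": [[87,0,0,0,0,0,0],[87,0,0,0,0,0,0],[87,0,0,0,0,0,0],[87,0,0,0,0,0,0],[87,0,0,-20,0,0,0],[87,0,0,-35,0,0,0],[87,0,0,-45,0,0,0],[87,0,0,-40,0,0,0],[87,0,0,0,0,0,0]]}}

```text
time_s: 13.65
tool_pos: [0.5651, 0.262, 0.2618]
tool_rot: [179.5, -0.4, 70.8]
force: [-0.0, 0.5, -0.3]
grip_width: 0.0856
```

```bash
cat >> h.py <<'E'
A=np.radians(-20); T=R.from_rotvec([0,0,-np.pi/2])*R.from_rotvec([0,-A,0])
def dock2(hx=.562,hy=.2625,yaw=-19.1,gz=.1345,up=0):
    d=down(yaw)*T; return np.array([hx,hy,gz+up])+.0187*d.as_matrix()[:,2],d
def scan2(h=.1865,**k):
    p,r=scan(h=h,**k); r=r*T; return p+.0187*r.as_matrix()[:,2],r
E
python3 - <<'E'
from h import *
p,r,o=cur(); print(p,o["tool_rot"],o["qpos"].round(0))
rows(*dock2(up=.12),14,87)
E
```

```text
[0.56507018 0.26204109 0.2617664 ] [179.54405051  -0.39559257  70.76428914] [ -1.  16. -33.  81.   9.  85. -53.]
[ -9.1   2.6 -24.8] turn deg 91.9
[87, -0.1, -0.7, 1.8, 0.0204, 0.0196, -0.111]
[87, -0.0, -0.7, 1.8, 0.0204, 0.0196, -0.111]
[87, 0.0, -0.6, 1.8, 0.0204, 0.0196, -0.111]
[87, 0.1, -0.6, 1.8, 0.0204, 0.0196, -0.111]
[87, 0.1, -0.5, 1.8, 0.0204, 0.0196, -0.111]
[87, 0.1, -0.5, 1.8, 0.0204, 0.0196, -0.111]
[87, 0.1, -0.4, 1.8, 0.0204, 0.0196, -0.111]
[87, 0.1, -0.4, 1.9, 0.0204, 0.0196, -0.111]
[87, 0.1, -0.3, 1.9, 0.0204, 0.0196, -0.111]
[87, 0.1, -0.3, 1.9, 0.0204, 0.0196, -0.111]
[87, 0.1, -0.2, 1.9, 0.0204, 0.0196, -0.111]
[87, 0.1, -0.2, 1.9, 0.0204, 0.0196, -0.111]
[87, 0.1, -0.1, 1.9, 0.0204, 0.0196, -0.111]
[87, 0.1, -0.1, 1.9, 0.0204, 0.0196, -0.111]
```

Emit:
{"name": "send_rows", "arguments": {"plan": [[87,0,-0.7,1.8,0.0204,0.0196,-0.111],[87,0,-0.7,1.8,0.0204,0.0196,-0.111],[87,0,-0.6,1.8,0.0204,0.0196,-0.111],[87,0,-0.6,1.8,0.0204,0.0196,-0.111],[87,0,-0.5,1.8,0.0204,0.0196,-0.111],[87,0,-0.5,1.8,0.0204,0.0196,-0.111],[87,0,-0.4,1.8,0.0204,0.0196,-0.111],[87,0,-0.4,1.8,0.0204,0.0196,-0.111],[87,0,-0.3,1.9,0.0204,0.0196,-0.111],[87,0,-0.3,1.9,0.0204,0.0196,-0.111],[87,0,-0.2,1.9,0.0204,0.0196,-0.111],[87,0,-0.2,1.9,0.0204,0.0196,-0.111]]}}

```text
time_s: 14.85
tool_pos: [0.5548, 0.2609, 0.2326]
tool_rot: [-177.5, -17.9, 147.6]
force: [0.2, -0.0, -0.3]
grip_width: 0.0865
```

Emit:
{"name": "send_rows", "arguments": {"plan": [[87,0,0,1.9,0.0204,0.0196,-0.111],[87,0,0,1.9,0.0204,0.0196,-0.111],[87,0,0,0,0,0,0],[87,0,0,0,0,0,0]]}}

```text
time_s: 15.25
tool_pos: [0.5536, 0.2619, 0.2292]
tool_rot: [-179.5, -20.5, 160.6]
force: [-0.4, -0.2, -0.2]
grip_width: 0.087
```

```bash
python3 look.py w5 wand
python3 - <<'E'
from h import *
p,r,o=cur(); print((down(-19.1)*T).as_euler("xyz",degrees=True))
rows(*dock2(up=.12),1,87); rows(*dock2(),3,87)
E
```

```text
[0.55355919 0.26193143 0.22915349] [-179.48354218  -20.49618136  160.59497465] 15.25 [  9.  34. -46.  69.   7.  99.  37.] [-0.4 -0.2 -0.2]
wand 0.95 [245.2, 210.5, 284.7, 239.5]
wand 0.65 [394.7, 139.7, 462.2, 190.8]
[-180.   -20.   160.9]
[2.4 2.7 7. ] turn deg 0.6
[87, 1.1, 3.3, -7.0, -0.007, -0.0074, -0.0042]
[   2.4    2.7 -113. ] turn deg 0.6
[87, -13.6, 1.4, 35.1, -0.0023, -0.0025, -0.0014]
[87, -13.5, 1.3, 35.2, -0.0023, -0.0025, -0.0014]
[87, -13.4, 1.2, 35.2, -0.0023, -0.0025, -0.0014]
```

View pics/w5.png

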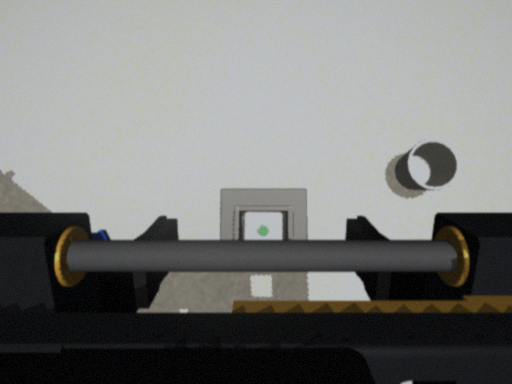

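Emit:
{"name": "send_rows", "arguments": {"plan": [[87,-4,2,10,-0.007,-0.0074,-0.004],[87,-10,0,26,0,0,0],[87,-10,0,26,0,0,0],[87,-8,0,21,0,0,0],[87,-5,0,13,0,0,0],[87,-3.5,0,9.5,0,0,0],[87,0,0,0,0,0,0],[87,0,0,0,0,0,0]]}}

```text
time_s: 16.15
tool_pos: [0.5564, 0.2635, 0.1178]
tool_rot: [179.9, -20.0, 161.0]
force: [-0.6, -0.1, -0.4]
grip_width: 0.0873
```

```bash
python3 look.py w6 wand
python3 - <<'E'
from h import *
rows(*dock2(),1,87)
d=np.load("pics/w5.npy",allow_pickle=True).item()
print(ray(d["c"],(263,230.5),.176))
E
```

```text
[0.55640178 0.26351082 0.11781826] [179.92430395 -19.98359508 161.00171693] 16.15 [  9.  37. -44.  78.  10.  88.  38.] [-0.6 -0.1 -0.4]
wand 0.77 [223.3, 195.5, 292.9, 237.1]
[-0.7  0.9 -1.2] turn deg 0.1
[87, 0.5, 0.7, 1.5, 0.0012, 0.001, 0.0019]
[0.56274813 0.26096456 0.176     ]
```

View pics/w6.png

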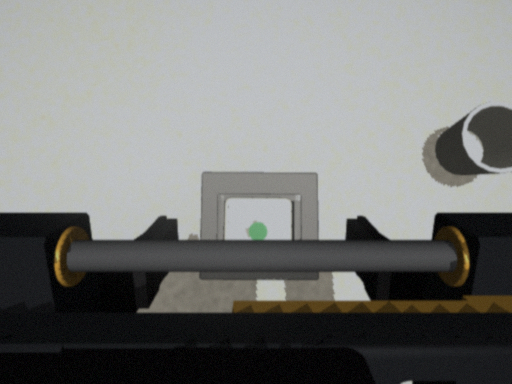

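Emit:
{"name": "send_rows", "arguments": {"plan": [[60,0,-1,1,0,0,0],[30,0,0,0,0,0,0],[15,0,0,0,0,0,0],[15,0,0,0,0,0,0],[15,0,0,0,0,0,0],[15,0,0,0,0,0,0],[15,0,0,0,0,0,0],[15,0,0,0,0,0,0],[15,0,0,0,0,0,0]], "grip_force": 45}}

```text
time_s: 17.15
tool_pos: [0.5554, 0.2623, 0.1159]
tool_rot: [180.0, -20.0, 161.0]
force: [-0.7, -0.2, 0.1]
grip_width: 0.0294
```

Run:
```python
from h import *
p,r,o=cur(); print(p,o["tool_rot"],o["grip_width"],o["force"]); g=p-.0187*r.as_matrix()[:,2]; print("grasp pt",g)
# lift vertical direction in tool axes
print(r.inv().apply([0,0,1]))
print(fk2 if 0 else "", dock2())
```

```text
[0.55542864 0.26233117 0.11591246] [179.97403466 -20.0289955  161.00071629] 0.029445463056157313 [-0.72250754 -0.23103551  0.08553696]
grasp pt [0.56148164 0.26023808 0.13348147]
[ 3.42495647e-01  4.25771987e-04 -9.39519319e-01]
 (array([0.55595632, 0.26459281, 0.11692775]), Rotation.from_matrix(array([[-8.87961520e-01,  3.27217899e-01, -3.23191562e-01],
                            [ 3.07484245e-01,  9.44948912e-01,  1.11915113e-01],
                            [ 3.42020143e-01,  2.08166817e-17, -9.39692621e-01]])))
```

Emit:
{"name": "send_rows", "arguments": {"plan": [[15,1,0,-2.8,0,0,0],[15,4,0,-11,0,0,0],[15,8,0,-22,0,0,0],[15,12,0,-33,0,0,0],[15,12,0,-33,0,0,0],[15,10,0,-27.4,0,0,0],[15,4,0,-11,0,0,0],[15,0,0,0,0,0,0]]}}

```text
time_s: 17.95
tool_pos: [0.5561, 0.2629, 0.2671]
tool_rot: [179.8, -19.9, 161.1]
force: [-0.7, -0.5, -2.0]
grip_width: 0.0295
```

```bash
cat >> h.py <<'E'
def target(dist=.06,dx=-.0009,gz=.1255,rk=(.5526,-.0065,11.2)):
    p,r0=scan(rk,h=dist+gz); r=r0*T
    return p+dx*r0.as_matrix()[:,1]+.0187*r.as_matrix()[:,2],r
E
python3 - <<'E'
from h import *
p,r,o=cur(); print(p,o["tool_rot"],o["force"],o["qpos"].round(0))
rows(*target(.12),12,15)
E
```

```text
[0.5560873  0.26294162 0.2670938 ] [179.82964803 -19.87005954 161.05588527] [-0.66824918 -0.47329034 -2.01995622] [  8.  33. -46.  66.   7. 102.  36.]
[ -95.9 -337.7  -14.6] turn deg 38.9
[15, -1.9, -29.2, 0.5, 0.006, -0.0353, -0.0439]
[15, -0.6, -29.3, 0.7, 0.006, -0.0353, -0.0439]
[15, 0.7, -29.3, 0.9, 0.006, -0.0353, -0.0439]
[15, 2.0, -29.2, 1.0, 0.006, -0.0353, -0.0439]
[15, 3.4, -29.1, 1.1, 0.006, -0.0353, -0.0439]
[15, 4.7, -28.9, 1.1, 0.006, -0.0353, -0.0439]
[15, 6.0, -28.6, 1.1, 0.006, -0.0353, -0.0439]
[15, 7.3, -28.3, 1.1, 0.006, -0.0353, -0.0439]
[15, 8.5, -28.0, 1.0, 0.006, -0.0353, -0.0439]
[15, 9.8, -27.6, 0.8, 0.006, -0.0353, -0.0439]
[15, 11.0, -27.1, 0.6, 0.006, -0.0353, -0.0439]
[15, 12.2, -26.6, 0.3, 0.006, -0.0353, -0.0439]
```

Emit:
{"name": "send_rows", "arguments": {"plan": [[15,-1.9,-29,0.5,0.006,-0.0353,-0.0439],[15,-0.6,-29,0.7,0.006,-0.0353,-0.0439],[15,0.7,-29,0.9,0.006,-0.0353,-0.0439],[15,2,-29,1,0.006,-0.0353,-0.0439],[15,3.4,-29,1.1,0.006,-0.0353,-0.0439],[15,4.7,-29,1.1,0.006,-0.0353,-0.0439],[15,6,-28.6,1.1,0.006,-0.0353,-0.0439],[15,7.3,-28.3,1.1,0.006,-0.0353,-0.0439],[15,8.5,-28,1,0.006,-0.0353,-0.0439],[15,9.8,-27.6,0.8,0.006,-0.0353,-0.0439],[15,11,-27,0.6,0.006,-0.0353,-0.0439],[15,12.2,-26.6,0.3,0.006,-0.0353,-0.0439]]}}

```text
time_s: 19.15
tool_pos: [0.458, -0.0757, 0.2497]
tool_rot: [-180.0, 4.8, -168.7]
force: [0.7, -0.7, -2.1]
grip_width: 0.0297
```

Emit:
{"name": "send_rows", "arguments": {"plan": [[15,0,0,0,0,0,0],[15,0,0,0,0,0,0]]}}

```text
time_s: 19.35
tool_pos: [0.4585, -0.0748, 0.2501]
tool_rot: [180.0, 4.7, -168.9]
force: [-0.3, 0.2, -1.6]
grip_width: 0.0295
```

```bash
python3 look.py w7 wand label rack
python3 - <<'E'
from h import *
rows(*target(.12),1,15);rows(*target(),4,15); print(cur()[2]["qpos"].round(0))
d=np.load("pics/w7.npy",allow_pickle=True).item(); c=d["c"];m=np.load("pics/w7_m.npz")
if "rack" in m:
  a=np.radians(25)
  L=np.array([[x*np.cos(a),y,x*np.sin(a)] for x in(-.022,.022) for y in(-.032,.032)])+[-.001,-.049,.049]
  if "label" in m: print(fit([L],[(c,m["label"])],[.5526,-.0065],[11])[0])
E
```

```text
[ 0.45845816 -0.07480796  0.25005334] [ 179.97974884    4.68292138 -168.93069075] 19.35 [ 49. -10. -37. 105.  -8.  78. 115.] [-0.3  0.2 -1.6]
wand 0.7 [228.2, 196.3, 296.4, 238.4]
rack 0.89 [233.8, 185.5, 367.6, 239.1]
[ 0.2 -1.7  1.4] turn deg 0.3
[15, 0.0, -1.7, -1.4, 0.0001, -0.0041, 0.0027]
[ 25.    3.2 -52.9] turn deg 0.3
[15, -5.2, -0.4, 13.7, 0.0, -0.001, 0.0007]
[15, -5.2, -0.4, 13.7, 0.0, -0.001, 0.0007]
[15, -5.1, -0.4, 13.7, 0.0, -0.001, 0.0007]
[15, -5.1, -0.4, 13.7, 0.0, -0.001, 0.0007]
[ 49. -10. -37. 105.  -8.  78. 115.]
```

View pics/w7.png

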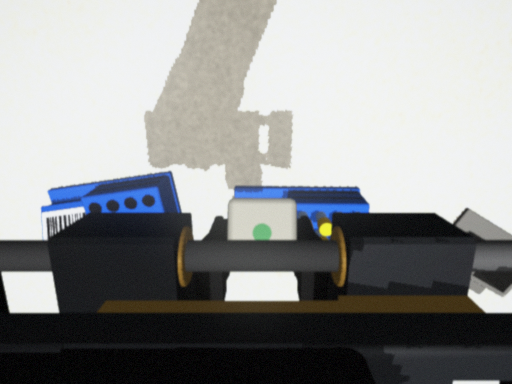

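Emit:
{"name": "send_rows", "arguments": {"plan": [[15,-3,-0.6,8,0,-0.004,0.0027],[15,-5.2,-0.5,13.8,0,0,0],[15,-5.2,-0.5,13.8,0,0,0],[15,-4.2,0,11.2,0,0,0],[15,-3,0,8,0,0,0],[15,0,0,0,0,0,0],[15,0,0,0,0,0,0],[15,0,0,0,0,0,0]]}}

```text
time_s: 20.35
tool_pos: [0.4852, -0.0714, 0.1993]
tool_rot: [-179.9, 5.1, -168.9]
force: [0.6, -1.0, -1.3]
grip_width: 0.0298
```

Run:
```python
from h import *
p,r,o=cur(); print(p,o["tool_rot"],o["force"],o["time_s"],o["qpos"].round(0)); rows(*target(),1,15)
a=env.read_camera("scene"); b=env.read_camera("side")
N=box(-15,15,-23,23,0,34);H=box(-15,15,-15,15,48,168)
# where the model says the wand nose is, and the focus, from the measured pose
P0,r0=scan(); Q=np.c_[r0.as_matrix()[:,1],r0.as_matrix()[:,0],-r0.as_matrix()[:,2]]
Rw=(r*T.inv()).as_matrix(); W=np.c_[Rw[:,1],Rw[:,0],-Rw[:,2]]
org=p-.0187*r.as_matrix()[:,2]+W@[.0009,0,-.1255]
foc=org+W@[0,0,-.06]; lab=scan(h=0)[0]; print("focus-label mm",(Q.T@(foc-lab)*1000).round(1),"tilt",np.degrees(np.arccos(W[:,2]@Q[:,2])).round(2))
out=[]
for n,im in(("scene",a),("side",b)):
    c=env.get_calibration(n); d=env.regions_of(n,"wand"); print(n,[(round(x["confidence"],2),np.round(x["rect"])) for x in d[:2]])
    k=4; u,v=proj(lab[None],c)[0]; x0,y0=int(u)-50,int(v)-70
    e=cv2.resize(im[y0:y0+100,x0:x0+100,::-1],None,fx=k,fy=k,interpolation=cv2.INTER_CUBIC).copy()
    for B,col in((N,(0,0,255)),(H,(0,255,0))):
        q=cv2.convexHull(((proj(B@W.T+org,c)-[x0,y0]+.5)*k).astype(np.int32)); cv2.polylines(e,[q],True,col,1)
    q=((proj(np.array([foc,lab]),c)-[x0,y0]+.5)*k).astype(int); cv2.circle(e,tuple(map(int,q[1])),3,(255,0,255),-1)
    out.append(e)
cv2.imwrite("pics/scan.png",cv2.hconcat(out))
```

```text
[ 0.48520007 -0.07138139  0.19929725] [-179.91096937    5.08214753 -168.93544646] [ 0.56577766 -1.04182578 -1.28407388] 20.35 [ 49.  -5. -39. 108.  -5.  72. 112.]
[-0.2  1.6 -1.2] turn deg 0.2
[15, -0.0, 1.6, 1.2, -0.0018, 0.0014, -0.0024]
focus-label mm [ 0.6 -2.   1.1] tilt 0.16
scene [(0.76, array([214., 118., 251., 184.]))]
side [(0.93, array([230., 154., 263., 195.]))]
```

View pics/scan.png

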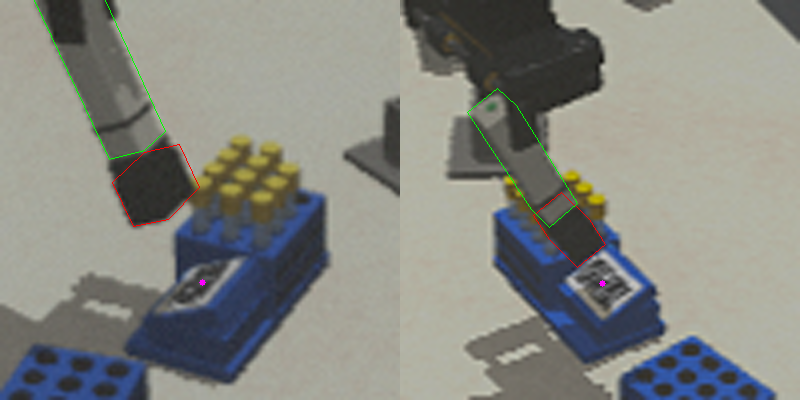

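Emit:
{"name": "send_rows", "arguments": {"plan": [[15,0,1,0.6,0,0,0],[15,0,0,0,0,0,0],[15,0,0,0,0,0,0],[15,0,0,0,0,0,0],[15,0,0,0,0,0,0],[15,0,0,0,0,0,0],[15,0,0,0,0,0,0],[15,0,0,0,0,0,0],[15,0,0,0,0,0,0],[15,0,0,0,0,0,0],[15,0,0,0,0,0,0],[15,0,0,0,0,0,0]]}}

```text
time_s: 21.75
tool_pos: [0.4848, -0.0702, 0.1982]
tool_rot: [-179.9, 5.0, -168.9]
force: [-0.0, 0.1, -1.7]
grip_width: 0.0296
```

Emit:
{"name": "send_rows", "arguments": {"plan": [[15,0,0,0,0,0,0],[15,0,0,0,0,0,0],[15,0,0,0,0,0,0],[15,0,0,0,0,0,0],[15,0,0,0,0,0,0],[15,0,0,0,0,0,0],[15,0,0,0,0,0,0],[15,0,0,0,0,0,0],[15,0,0,0,0,0,0],[15,0,0,0,0,0,0],[15,0,0,0,0,0,0],[15,0,0,0,0,0,0]]}}

```text
time_s: 22.95
tool_pos: [0.4847, -0.0702, 0.1981]
tool_rot: [-179.9, 5.0, -168.9]
force: [-0.3, 0.3, -1.4]
grip_width: 0.0298
```

Emit:
{"name": "send_rows", "arguments": {"plan": [[15,0,0,0,0,0,0],[15,0,0,0,0,0,0],[15,0,0,0,0,0,0],[15,0,0,0,0,0,0],[15,0,0,0,0,0,0],[15,0,0,0,0,0,0]]}}

```text
time_s: 23.55
tool_pos: [0.4848, -0.0702, 0.1982]
tool_rot: [-179.9, 5.0, -168.9]
force: [-0.2, 0.6, -1.4]
grip_width: 0.0299
```

Run:
```python
from h import *
p,r,o=cur(); print(p,o["tool_rot"],o["time_s"]); rows(*target(),1,15)
p1,r1=target(.12); print("--back out"); rows(p1,r1,1,15); print("--over holder"); 
d=dock2(.5615,.2602,-19,.1335+.152); rows(*d,12,15,p1,r1)
```

```text
[ 0.48475525 -0.07023673  0.19816764] [-179.94044389    5.03861842 -168.92696485] 23.55
[ 0.3  0.4 -0.1] turn deg 0.1
[15, -0.3, 0.3, 0.1, -0.0012, 0.0007, -0.0022]
--back out
[-24.6  -4.5  54.3] turn deg 0.1
[15, 20.1, 0.2, -56.3, -0.0012, 0.0007, -0.0022]
--over holder
[ 95.3 337.   15.4] turn deg 39.0
[15, -13.3, 26.0, -0.1, -0.0058, 0.0355, 0.0439]
[15, -12.1, 26.6, -0.4, -0.0058, 0.0355, 0.0439]
[15, -10.9, 27.1, -0.7, -0.0058, 0.0355, 0.0439]
[15, -9.7, 27.5, -0.9, -0.0058, 0.0355, 0.0439]
[15, -8.5, 27.9, -1.1, -0.0058, 0.0355, 0.0439]
[15, -7.2, 28.3, -1.2, -0.0058, 0.0355, 0.0439]
[15, -5.9, 28.6, -1.2, -0.0058, 0.0355, 0.0439]
[15, -4.6, 28.8, -1.3, -0.0058, 0.0355, 0.0439]
[15, -3.3, 29.0, -1.2, -0.0058, 0.0355, 0.0439]
[15, -2.0, 29.1, -1.2, -0.0058, 0.0355, 0.0439]
[15, -0.6, 29.2, -1.0, -0.0058, 0.0355, 0.0439]
[15, 0.7, 29.2, -0.9, -0.0058, 0.0355, 0.0439]
```

Emit:
{"name": "send_rows", "arguments": {"plan": [[15,3,0,-8,0,0,0],[15,6,0,-17,0,0,0],[15,7,0,-20,0,0,0],[15,4,0,-11.3,0,0,0],[15,0,0,0,0,0,0]]}}

```text
time_s: 24.05
tool_pos: [0.461, -0.0755, 0.2545]
tool_rot: [-179.8, 5.2, -169.0]
force: [0.5, -1.6, -1.9]
grip_width: 0.0297
```

Emit:
{"name": "send_rows", "arguments": {"plan": [[15,-13.3,26,0,-0.0058,0.0355,0.0439],[15,-12,26.6,-0.4,-0.0058,0.0355,0.0439],[15,-11,27,-0.7,-0.0058,0.0355,0.0439],[15,-9.7,27.5,-0.9,-0.0058,0.0355,0.0439],[15,-8.5,28,-1.1,-0.0058,0.0355,0.0439],[15,-7.2,28.3,-1.2,-0.0058,0.0355,0.0439],[15,-5.9,28.6,-1.2,-0.0058,0.0355,0.0439],[15,-4.6,29,-1.3,-0.0058,0.0355,0.0439],[15,-3.3,29,-1.2,-0.0058,0.0355,0.0439],[15,-2,29,-1.2,-0.0058,0.0355,0.0439],[15,-0.6,29,-1,-0.0058,0.0355,0.0439],[15,0.7,29,-0.9,-0.0058,0.0355,0.0439]]}}

```text
time_s: 25.25
tool_pos: [0.5568, 0.2627, 0.2662]
tool_rot: [-179.9, -20.1, 160.7]
force: [1.1, 0.0, -0.2]
grip_width: 0.0298
```

Emit:
{"name": "send_rows", "arguments": {"plan": [[15,0,0,0,0,0,0],[15,0,0,0,0,0,0],[15,0,0,0,0,0,0],[15,0,0,0,0,0,0],[15,0,0,0,0,0,0]]}}

```text
time_s: 25.75
tool_pos: [0.5565, 0.2605, 0.2682]
tool_rot: [-180.0, -19.9, 160.8]
force: [-0.4, 0.1, -1.5]
grip_width: 0.0296
```

Run:
```python
from h import *
p,r,o=cur(); print(p,o["tool_rot"],o["time_s"])
rows(*dock2(.5615,.2602,-19,.1335+.07),1,15)
```

```text
[0.55645696 0.26045801 0.26817387] [-179.96798937  -19.8601371   160.7693704 ] 25.75
[ -1.    1.8 -82.2] turn deg 0.3
[15, -26.5, 1.4, 77.9, 0.0008, 0.0024, -0.0038]
```

Emit:
{"name": "send_rows", "arguments": {"plan": [[15,-4,1.4,12,0.0008,0.0024,-0.0038],[15,-9,0,26,0,0,0],[15,-9,0,26,0,0,0],[15,-4.5,0,14,0,0,0],[15,0,0,0,0,0,0],[15,0,0,0,0,0,0],[15,0,0,0,0,0,0],[15,0,0,0,0,0,0]]}}

```text
time_s: 26.55
tool_pos: [0.5556, 0.264, 0.1868]
tool_rot: [179.9, -20.0, 161.1]
force: [-0.8, -0.9, -1.3]
grip_width: 0.0297
```

Run:
```python
from h import *
p,r,o=cur(); print(p,o["tool_rot"],o["force"])
rows(*dock2(.5615,.2602,-19,.1335+.07),1,15)
rows(*dock2(.5615,.2602,-19,.1335),1,15)
```

```text
[0.5555767  0.26400884 0.18676148] [179.88147623 -19.97605975 161.1173001 ] [-0.77481506 -0.8536634  -1.34404093]
[-0.1 -1.7 -0.8] turn deg 0.1
[15, -0.7, -1.7, 0.6, 0.0014, 0.0004, 0.0019]
[ -0.1  -1.7 -70.8] turn deg 0.1
[15, -24.6, -1.8, 66.4, 0.0014, 0.0004, 0.0019]
```

Emit:
{"name": "send_rows", "arguments": {"plan": [[15,-2,-0.8,5.5,0,0,0],[15,-4,0,11,0,0,0],[15,-4,0,11,0,0,0],[15,-4,0,11,0,0,0],[15,-4,0,11,0,0,0],[15,-3,0,8.2,0,0,0],[15,-2,0,5.5,0,0,0],[15,0,0,0,0,0,0],[15,0,0,0,0,0,0]]}}

```text
time_s: 27.45
tool_pos: [0.5548, 0.2629, 0.1183]
tool_rot: [180.0, -20.1, 161.1]
force: [0.6, 0.1, -0.6]
grip_width: 0.0294
```

Emit:
{"name": "send_rows", "arguments": {"plan": [[15,-0.4,0,1,0,0,0],[15,-0.3,0,1,0,0,0],[15,0,0,0,0,0,0],[15,0,0,0,0,0,0]]}}

```text
time_s: 27.85
tool_pos: [0.5547, 0.2628, 0.1162]
tool_rot: [180.0, -20.1, 161.1]
force: [0.3, 0.2, -1.2]
grip_width: 0.0294
```

Emit:
{"name": "send_rows", "arguments": {"plan": [[15,-0.3,0,1,0,0,0],[15,0,0,0,0,0,0],[15,0,0,0,0,0,0]]}}

```text
time_s: 28.15
tool_pos: [0.5548, 0.2629, 0.1159]
tool_rot: [180.0, -20.0, 161.1]
force: [-1.1, -1.4, 5.6]
grip_width: 0.0295
```

Emit:
{"name": "send_rows", "arguments": {"plan": [[87,0,0,0,0,0,0],[87,0,0,0,0,0,0],[87,0,0,0,0,0,0],[87,0,0,0,0,0,0],[87,0,0,0,0,0,0],[87,3,0,-8,0,0,0],[87,8,0,-22,0,0,0],[87,12,0,-33,0,0,0],[87,12,0,-33,0,0,0],[87,8,0,-22,0,0,0],[87,0,0,0,0,0,0],[87,0,0,0,0,0,0]]}}

```text
time_s: 29.35
tool_pos: [0.5549, 0.2629, 0.2412]
tool_rot: [179.9, -20.0, 161.1]
force: [1.0, 0.4, -1.0]
grip_width: 0.087
```

Run:
```python
from h import *
C={};I={};M={}
for c in("scene","side"):
    I[c]=env.read_camera(c); C[c]=env.get_calibration(c)
    for q in["wand","rack","empty_rack"]:
        d=env.regions_of(c,q)
        if d: M[c,q]=d[0]["region"]
for q,parts,xy,ya in(("wand",WAND,[.56,.261],[-19]),("rack",RACK+TUBES,[.5524,-.006],[11]),("empty_rack",RACK,[.591,-.253],[20])):
    print(q,fit(parts,[(C[c],M[c,q]) for c in C if (c,q) in M],xy,ya))
cv2.imwrite("pics/end.png",cv2.hconcat([cv2.resize(I["scene"][70:330,110:370,::-1],(400,400)),cv2.resize(I["side"][100:320,170:390,::-1],(400,400))]))
o=env.get_obs(); print(o["time_s"],o["tool_pos"],o["force"])
```

```text
wand [(np.float64(0.204), array([0.5604, 0.2588]), np.float64(-19.3))]
rack [(np.float64(0.125), array([ 0.5522, -0.0083]), np.float64(9.8))]
empty_rack [(np.float64(0.081), array([ 0.589 , -0.2511]), np.float64(19.4))]
29.75 [0.55446282 0.26253643 0.23997026] [ 0.38131708 -0.01358568 -0.56243037]
```

View pics/end.png

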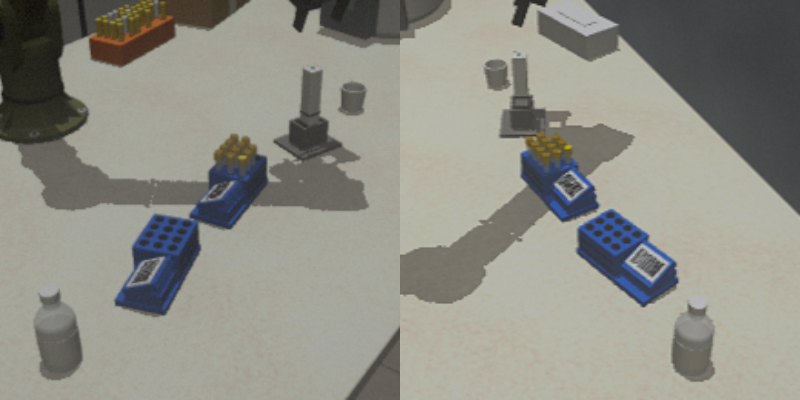

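The scanner stands upright in its holder, the racks, pot and bottle are in place, and the gripper is clear of everything.

```bash
python3 -c "
from cell import env
print(env.sign_off())"
```

```text
the job is handed in; nothing more can be done
None
```

The scanner scanned the label on the tube rack and is back in its holder; I handed the job in at about 30 s of the 54 s allowed.

- **Extra regrip:** with my first grip the arm reached a joint limit before the scan pose. I put the scanner back, gripped it again across its other pair of flats with the tool tilted 20°, and then scanned.
- **Scan:** I held still for over 2.5 s. From the measured tool pose, the scanner's focus point was within about 1 mm of the label centre. That relies on my own camera-based estimate of the label, which may be 2–3 mm off. The angle error was about 0.1–0.2°. The scanner outline computed from that pose matched the scene and side pictures to about a pixel.
- **Return:** I lowered it until the floor pushed back with about 5 N, at the same height where I had gripped it, before letting go. The last picture shows it upright in the slot, with the racks, pot and bottle in place.
- **Where checks disagreed:** in the last camera fits, the racks and scanner differed from the first fits by about 2–3 mm, and the tube rack by about 1°. That is about the accuracy of those fits, and I felt no contact with the racks. Tool readings taken soon after a move scattered by 1–2 mm.

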